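# Pin a stack of drilled blanks in the pad-sawing cradle

### The job

Pin the three drilled blanks together in the sawing cradle, ready to be cut as one: take the long red-knobbed locating pin from the pin block and thread it down through the blanks, one hole after another, and on into the hole in the cradle's base, until its knob sits down on the top blank; then let go. The blanks have slid out of line, so feel for each hole and bring the blanks into line with the pin as you go, gently: never force the pin against the wood. Leave the short pin, the mallet, the wax tin and the sanding block where they are.

Things in the scene. Friction and masses are not known exactly. Their poses are not given: they have to be found in the camera images.
- long_pin: Steel pin with a round RED knob, upright in one hole of the pin block. Origin: centre of its lower tip; z runs up to the knob. Shank 10 mm wide, 80 mm long, its lowest 2.5 mm chamfered to a 7.4 mm flat. Knob: plain cylinder 24 mm wide, 34 mm tall, 80 to 114 mm above the tip. About 65 g. In the block the tip stands 10 mm above the bench, the knob spans 90 to 124 mm.
- pin_block: Fixed wooden block, 60 (x) x 120 (y) x 50 mm, origin at the centre of its underside. Two holes 11.5 mm wide and 40 mm deep at y = -30 and +30 mm hold the pins upright; which pin stands in which hole changes.
- short_pin: Bystander: a pin like the long one but with a BLACK knob and a shank of only 60 mm, standing in the other hole of the block (knob 70 to 104 mm above the bench). Origin at its tip.
- cradle: Plywood cradle screwed to the bench: base 104 (x) x 250 (y) x 24 mm, origin at the centre of its underside on the bench. Cleats along its sides (tops 74 mm above the bench) and ends (68 mm) hold a stack of three blanks, each 70 (x) x about 160 (y) x 20 mm: from below dark brown, purple, mid brown. Tops of base and blanks: 24, 44, 64, 84 mm above the bench.
- top_hole (a point): Centre of the mouth of the hole in the top (mid brown) blank, 84 mm up; it moves with that blank. Base and blanks have one through hole each, 11.5 mm wide. Blanks cannot move along the cradle's x or turn, and all four holes lie at cradle x = 0; each blank slides on its own along the cradle's y, until its hole is at least 11 mm either side of the base's, against about 1.5 N, and stays put.
- base_hole (a point): Centre of the mouth of the hole in the base, 24 mm up, hidden under the blanks, at y = +45 mm in the cradle; it goes through to the bench. At the start each blank's hole lies up to 10 mm from it along the cradle's y, either way, each differently; for the two lower blanks this is not measured. A pin in the upper blanks takes them along. Pin fully home: tip 20 mm below this point.
- mallet: Bystander: wooden joiner's mallet lying on the bench, head 120 x 80 x 60 mm, handle 190 mm long towards its -y. Origin on the bench where handle and head meet.
- wax_tin: Bystander: round yellow tin with a brass lid, 75 mm wide, 38 mm tall, origin at the centre of its underside.
- sanding_block: Bystander: cork-faced sanding block, 65 x 110 x 34 mm, origin at the centre of its underside.

How it is judged:
By the outcome, as a careful person would: the job done as asked, in the order asked, and still so for the second after the job is handed in, with the robot touching nothing.
It also fails if it takes over 67 s, if anything falls off the work surface, if the arm or the gripper's body presses on something with over 40 N, if the wrist force passes 120 N, or if a joint passes its speed limit or range.

### The arm

A 6-joint arm with a two-finger parallel gripper is mounted at the origin on the work surface. World frame = base frame: x ahead of the robot, y to its left, z up, the work surface at z = 0. Lengths are in m, angles in rad, forces in N, time in s.
With the tool pointing down it reaches from about 0.275 to 0.75 m from the base axis. Payload 10.2 kg.
Tool frame: the origin (TCP) lies between the finger pads; the fingertips stand bot.tip_extent ahead of it and the grasp point (between the pads) lies 5 mm behind it (bot.tip_extent is the distance from the TCP to the fingertips, in m); z points along the fingers, y is the line along which they close (so a half turn about z gives the same grasp; the last joint's range is limited). The gripper opens to 88 mm and grips with 3 to 60 N. Pads are 18 mm wide; open, the fingers measure 123 mm over their backs; the gripper's body (75 mm by 187 mm) begins 45 mm behind the grasp point.
Start: joints at [1.091, 0.313, 1.498, -0, 1.331, -0.223], TCP at [0.133, 0.508, 0.253] pointing down, gripper open.
Joint ranges: [-2.94, 2.94], [-0.97, 2.17], [0.19, 2.56], [-1.23, 4.37], [0.02, 3.11], [-2.88, 2.88]. Speed limits (rad/s): [2.39, 2.39, 3.01, 3.14, 3.14, 3.14].

### API

Orientations are given as a 3x3 rotation matrix whose columns are the frame's x, y, z axes.
In Python, from plant import bot gives the robot as it stands.
- The arm moves only by the tool move_arm, never from a script. Its argument "plan" is one flat list of numbers, 5 for each row, row after row: the shift along the world's x, y, z in mm, then the turn about the world's z in degrees, then the opening, from -1 (shut) to 1 (fully open), so that 0 is half open. A call has 1 to 12 rows; each row is the pose to reach, as a shift and turn from the pose commanded when the call began; what a row does not reach only later rows make up. A row lasts 1/8 s, in which the tool goes at most 62.5 mm and 10.7 degrees, less where a joint would pass 70% of its speed; a pose out of reach is approached as far as the arm can. A call with a gripper value outside its range is refused whole. The fingers move at their own pace and stop on an object; "newtons" is the grip in N (left out, the last holds). Time passes only in rows, so rows that repeat a pose let the fingers close. It gives the time, the measured TCP pose, the force, the opening and the grip force at its end, in the units of the state.
- bot.state(): the state, without advancing time (a new reading comes with each control period).
- bot.grab_frame(name): name is "side" or "top"; returns a dict with "image" (420x560x3 uint8, blue, green, red), "mtx" (3x3 intrinsics, pixels), "rvec" (rotation vector, rad) and "tvec" (3), from world to camera coordinates, as OpenCV has them. Camera axes: x right, y down, z forward; pixel columns grow to the right and rows downward; lengths in m; the calibration is good to about 2 mm. A picture is of the moment at which its call begins. There is no depth.
- bot.sign_off(): hands the job in; it is judged then, once.
The state is a dict: "time": time; "joint_pos": joint angles; "joint_vel": joint speeds; "tau": joint torques, N m; "tool_pos": TCP position; "ee_rot": TCP orientation; "contact_force": force on the tool from outside, world axes, zero at the start; "moment": the same for the moment, N m; "width": finger opening in m; "grip_force": force on a finger pad.
Only numpy, scipy, OpenCV 4.12 (cv2) and the standard library are available. Lean on these libraries where they do the work, as an engineer would, in place of code of your own. Each camera call takes 0.05 s, during which the arm holds its last target. There are 200 camera calls.

## Working session

There is one attempt and no reset: what is moved stays moved. The work goes in short steps, Python scripts to look and compute and a tool call to move; the robot and the scene stay as the last step left them, time stands still between calls to the robot, and variables do not carry over. Pictures are saved under pics/ and viewed, at most 10 in all, crops included, and the job is handed in when it is done.

Besides the shell and the picture viewer there is one more tool, called after ">>>" by a JSON object that holds its "api" and its "payload", one argument or row to a line. move_arm: Moves the arm, as the interface text tells. Its arguments: {"type":"object","properties":{"plan":{"type":"array"},"newtons":{"type":"number"}},"required":["plan"]}

```bash
ls; mkdir -p pics
cat > h.py <<'E'
from plant import bot
import cv2, numpy as np
def shot(n, f): 
    d=bot.grab_frame(n); cv2.imwrite(f,d["image"]); np.savez(f+'.npz',**d); return d
def ray(d,uv,z):
    R=cv2.Rodrigues(np.float64(d["rvec"]))[0]; t=np.float64(d["tvec"]).ravel()
    p=cv2.undistortPoints(np.float64([[uv]]),np.float64(d["mtx"]),None).ravel()
    c=-R.T@t; v=R.T@np.array([p[0],p[1],1]); return c+v*(z-c[2])/v[2]
def proj(d,P): return cv2.projectPoints(np.float64(P).reshape(-1,3),np.float64(d["rvec"]),np.float64(d["tvec"]),np.float64(d["mtx"]),None)[0].reshape(-1,2)
E
python3 - <<'E'
from h import *
a=shot("side","pics/s0.png");b=shot("top","pics/t0.png")
for d in(a,b):
    R=cv2.Rodrigues(np.float64(d["rvec"]))[0];print(-R.T@np.float64(d["tvec"]).ravel(),R[2])
s=bot.state();print(s,bot.tip_extent)
E
```

```text
pics
[ 0.02028249 -0.57513864  0.78615267] [ 0.54904987  0.52983584 -0.6463886 ]
[ 0.44013035 -0.02716709  1.36361522] [ 0.12069152  0.00274454 -0.99268627]
{'time': 0.1, 'joint_pos': array([ 1.09059059e+00,  3.13369623e-01,  1.49834120e+00,  3.23949528e-05,
        1.33101891e+00, -2.23408666e-01]), 'joint_vel': array([-1.20754719e-03, -6.68917976e-04, -2.16646442e-03,  9.78564798e-06,
       -9.04317706e-05, -1.79806198e-03]), 'tau': array([ 2.66757779e-03, -4.02816224e+01, -2.52642131e+01,  6.95474935e-02,
        3.42485157e-02, -4.57952081e-05]), 'tool_pos': array([0.1332546 , 0.50759808, 0.25223829]), 'ee_rot': array([[-9.67206393e-01,  2.53991115e-01, -5.53198508e-04],
       [ 2.53991561e-01,  9.67205924e-01, -9.93942969e-04],
       [ 2.82604190e-04, -1.10185575e-03, -9.99999353e-01]]), 'contact_force': array([ 0.05394084, -0.52283534, -0.76608177]), 'moment': array([ 0.01812635, -0.04507765, -0.02691191]), 'grip_force': 0.0, 'width': 0.0879735024251059} 0.014
```

View pics/t0.png

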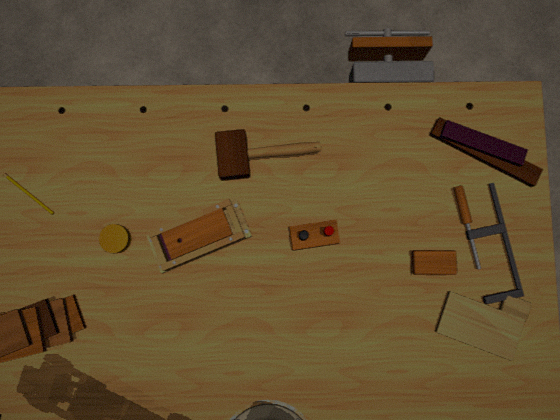

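View pics/s0.png

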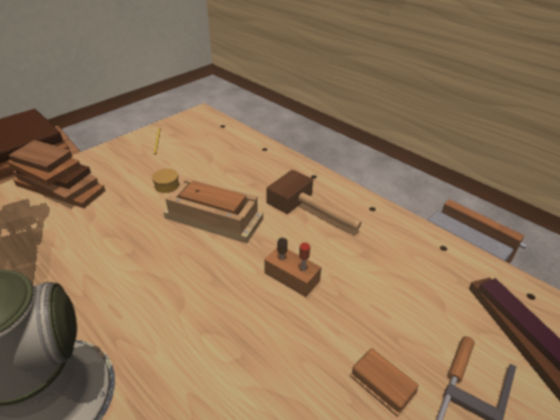

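The top view shows the red knob near (328,231), the black knob near (303,235), the cradle around (199,235) and the top hole near (180,240). In the side view the red knob is near (305,247).

```bash
cat > m1.py <<'E'
from h import *
b=dict(np.load("pics/t0.png.npz"));a=dict(np.load("pics/s0.png.npz"))
def blob(m,box):
    x0,y0,x1,y1=box;k=np.zeros_like(m);k[y0:y1,x0:x1]=m[y0:y1,x0:x1]
    n,l,s,c=cv2.connectedComponentsWithStats(k.astype(np.uint8));i=1+np.argmax(s[1:,4]);return c[i],s[i]
for d,box,nm in((b,(318,220,340,242),'top'),(a,(292,235,318,262),'side')):
    im=d["image"].astype(int);m=(im[...,2]>90)&(im[...,1]<45)&(im[...,0]<60)
    c,s=blob(m,box);print(nm,c,s)
    for z in(.124,.107):print(z,ray(d,c,z))
im=b["image"].astype(int);g=im.sum(2)
c,s=blob(g<150,(174,234,187,247));print('hole',c,s,ray(b,c,.084))
c,s=blob(g<130,(295,226,312,244));print('black',c,s,ray(b,c,.104))
t=cv2.resize(b["image"][190:280,140:260],None,fx=6,fy=6,interpolation=cv2.INTER_CUBIC)
cv2.imwrite("pics/c0.png",cv2.convertScaleAbs(t,alpha=1.5))
E
python3 m1.py
```

```text
top [329.18571429 230.07142857] [325 226  10   9  70]
0.124 [ 0.53761645 -0.15187817  0.124     ]
0.107 [ 0.53895337 -0.15358844  0.107     ]Traceback (most recent call last):
  File "m1.py", line 8, in <module>
    c,s=blob(m,box);print(nm,c,s)
        ~~~~^^^^^^^
  File "m1.py", line 5, in blob
    n,l,s,c=cv2.connectedComponentsWithStats(k.astype(np.uint8));i=1+np.argmax(s[1:,4]);return c[i],s[i]
                                                                     ~~~~~~~~~^^^^^^^^^
    return _wrapfunc(a, 'argmax', axis=axis, out=out, **kwds)
    return bound(*args, **kwds)
ValueError: attempt to get argmax of an empty sequence
```

```bash
sed -i "s/m=(im\[...,2\]>90).*/m=(im[...,2]>70)\&(im[...,2]>2.2*im[...,1])\&(im[...,2]>2.2*im[...,0])/" m1.py; python3 m1.py
```

```text
top [329.04109589 229.95890411] [325 226  10   9  73]
0.124 [ 0.53788848 -0.15153984  0.124     ]
0.107 [ 0.53922913 -0.15324547  0.107     ]
side [304.42857143 246.83673469] [301 244   8   7  49]
0.124 [ 0.53509758 -0.15495679  0.124     ]
0.107 [ 0.54831486 -0.14416911  0.107     ]
hole [179.09090909 239.90909091] [177 238   5   5  22] [0.52024092 0.21306307 0.084     ]
black [302.61538462 234.80769231] [297 230  12  11 104] [ 0.5283558  -0.08941861  0.104     ]
```

View pics/c0.png

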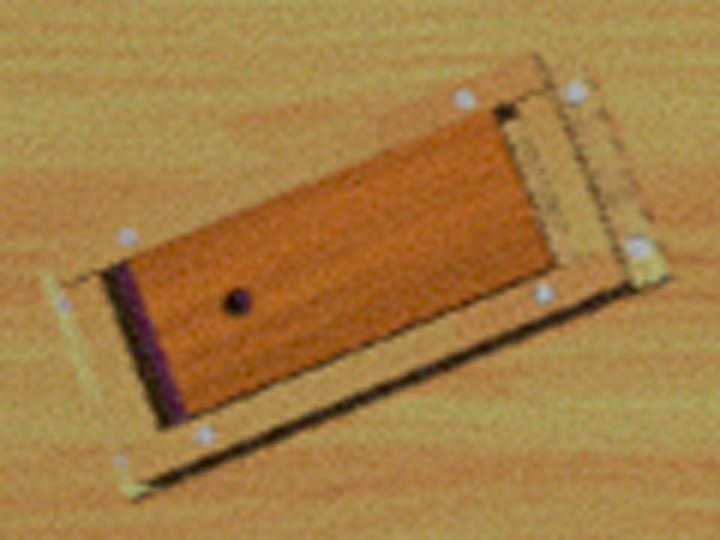

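Crop: the top hole is at crop (237,301), i.e. pixel (179,240). The purple blank peeks out at the left (+y) end, and cradle y is turned about 22° from world y. The pin is at about (0.538, -0.1525) and the hole at (0.520, 0.213). Moving to above the pin, with the fingers closing across the block.

>>> {"api": "move_arm", "payload": {
  "plan": [30,-50,0,-8,1,60,-100,0,-16,1,93,-152,0,-25,1,126,-205,0,-34,1,159,-258,0,-43,1,192,-311,0,-52,1,225,-364,0,-60,1,258,-417,0,-67,1,291,-470,-10,-67,1,324,-523,-20,-67,1,357,-580,-30,-67,1,385,-630,-40,-67,1]
}}

```text
time: 1.6
tool_pos: [0.5184, -0.1231, 0.2124]
ee_rot: [[-0.144, 0.99, -0.0], [0.99, 0.144, 0.0], [0.0, -0.0, -1.0]]
contact_force: [0.8, 0.4, 0.9]
width: 0.0882
grip_force: 0.0
```

```bash
cat > st.py <<'E'
from h import *
s=bot.state();T=s['tool_pos'];R=s['ee_rot']
print('t%.2f'%s['time'],'tcp',np.round(T*1e3,1),'F',np.round(s['contact_force'],2),'M',np.round(s['moment'],3),'w%.1f g%.1f'%(s['width']*1e3,s['grip_force']),'yaw%.1f'%np.degrees(np.arctan2(R[1,0],R[0,0])))
E
cat > m2.py <<'E'
from h import *
b=dict(np.load("pics/t0.png.npz"));a=dict(np.load("pics/s0.png.npz"))
# side predictions
print('pred hole side',proj(a,[.5202,.2131,.084]),'pred knob',proj(a,[.538,-.1525,.107]))
g=a["image"].astype(int).sum(2);print(g[184:197,188:208])
# block axis: mask of block in top, cradle axis from crop edges at z=.084 blank edges
P=lambda c:((c[0]+.5)/6-.5+140,(c[1]+.5)/6-.5+190)
for e in(((185,418),(548,268)),((130,262),(495,110))):
    p,q=[ray(b,P(c),.084) for c in e];v=(p-q)[:2];print(p,q,np.degrees(np.arctan2(-v[0],v[1])),np.linalg.norm(v))
im=b["image"][222:250,286:343];cv2.imwrite("pics/blk.png",cv2.resize(cv2.convertScaleAbs(im,alpha=1.5),None,fx=8,fy=8,interpolation=cv2.INTER_CUBIC))
E
python3 st.py; python3 m2.py
```

```text
t1.60 tcp [ 518.4 -123.1  212.4] F [0.76 0.38 0.94] M [-0.073  0.039 -0.024] w88.2 g0.0 yaw98.3
pred hole side [[196.49129975 190.46986357]] pred knob [[304.10885485 251.11505131]]
[[295 303 326 335 335 335 333 332 329 328 330 326 329 331 334 340 349 355
  368 383]
 [308 329 345 346 346 346 343 339 338 338 336 333 332 325 332 332 331 333
  339 345]
 [320 340 348 349 352 350 348 347 345 344 339 342 338 335 339 335 335 333
  341 332]
 [333 336 341 342 341 345 346 350 350 348 348 347 346 342 343 341 341 336
  334 338]
 [340 337 335 335 334 335 337 341 337 336 341 346 348 347 346 344 345 345
  344 342]
 [339 338 340 337 333 334 328 316 300 298 299 321 335 340 345 345 347 345
  343 348]
 [343 347 346 344 342 338 321 290 252 237 255 281 316 332 338 337 337 344
  344 341]
 [334 339 341 343 345 340 324 284 244 236 254 290 326 336 335 333 333 336
  338 339]
 [330 329 332 332 337 335 326 305 287 288 302 324 336 341 340 337 336 335
  334 337]
 [326 325 325 325 329 330 326 324 318 321 328 339 344 347 345 344 343 344
  340 338]
 [319 323 325 329 329 325 323 323 328 328 327 333 336 334 336 345 344 343
  342 343]
 [314 320 319 323 323 321 326 327 327 325 326 325 326 328 331 331 336 335
  338 343]
 [308 313 314 316 316 319 320 320 322 322 324 322 323 326 324 326 325 328
  330 333]]
[0.47315488 0.23369235 0.084     ] [0.53288681 0.08576249 0.084     ] 21.988139902667417 0.15953414977434643
[0.53706109 0.25718502 0.084     ] [0.59832463 0.10765155 0.084     ] 22.2788062459767 0.1615966602372298
```

>>> {"api": "move_arm", "payload": {
  "plan": [10,-15,-30,0,1,20,-29,-60,0,1,20,-29,-90,0,1,20,-29,-102,0,0.2,20,-29,-102,0,-0.2,20,-29,-102,0,-0.45,20,-29,-102,0,-0.45,20,-29,-102,0,-0.45],
  "newtons": 5
}}

```text
time: 2.6
tool_pos: [0.5379, -0.1502, 0.1115]
ee_rot: [[-0.144, 0.99, 0.001], [0.99, 0.144, -0.0], [-0.001, 0.001, -1.0]]
contact_force: [-0.9, -0.1, -1.1]
width: 0.0402
grip_force: 0.0
```

```bash
python3 st.py
python3 - <<'E'
from h import *
b=shot("top","pics/t1.png");a=shot("side","pics/s1.png")
A=cv2.resize(b["image"][190:270,280:380],None,fx=4,fy=4,interpolation=cv2.INTER_CUBIC)
B=cv2.resize(a["image"][200:300,250:350],None,fx=4,fy=4,interpolation=cv2.INTER_CUBIC)
c=np.zeros((400,800,3),np.uint8);c[:320,:400]=A;c[:,400:]=B
cv2.imwrite("pics/c1.png",cv2.convertScaleAbs(c,alpha=1.5))
E
```

```text
t2.60 tcp [ 537.9 -150.2  111.5] F [-0.85 -0.11 -1.13] M [-0.083  0.031  0.039] w40.2 g0.0 yaw98.3
```

View pics/c1.png

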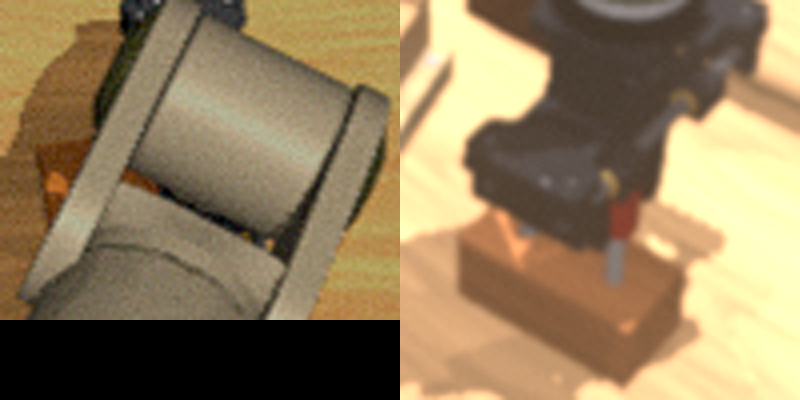

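The side crop shows the red knob at about (305,254), hanging beneath the gripper between the fingers; the fingers are still closing (40 mm).

>>> {"api": "move_arm", "payload": {
  "plan": [0,-1,-1,0,-0.6,0,-1,-1,0,-0.6,0,-1,-1,0,-0.6,0,-1,-1,0,-0.6],
  "newtons": 5
}}

```text
time: 3.2
tool_pos: [0.5379, -0.1512, 0.1102]
ee_rot: [[-0.144, 0.99, 0.0], [0.99, 0.144, -0.0], [-0.0, 0.0, -1.0]]
contact_force: [0.2, 0.3, 4.3]
width: 0.024
grip_force: 5.0
```

```bash
python3 st.py
```

```text
t3.20 tcp [ 537.9 -151.2  110.2] F [0.22 0.31 4.29] M [-0.079  0.087 -0.03 ] w24.0 g5.0 yaw98.3
```

>>> {"api": "move_arm", "payload": {
  "plan": [0,0,0,0,-0.7,0,0,0,0,-0.7,0,0,10,0,-0.7,0,0,35,0,-0.7,0,0,65,0,-0.7,0,0,95,0,-0.7,0,0,110,0,-0.7,-3,30,115,-10,-0.7,-6,75,115,-20,-0.7,-9,120,115,-30,-0.7,-12,165,115,-40,-0.7,-14,210,115,-50,-0.7],
  "newtons": 45
}}

```text
time: 4.7
tool_pos: [0.5232, 0.0603, 0.2244]
ee_rot: [[0.67, 0.743, -0.001], [0.743, -0.67, 0.0], [-0.001, -0.001, -1.0]]
contact_force: [0.8, -0.2, -0.9]
width: 0.023
grip_force: 45.0
```

>>> {"api": "move_arm", "payload": {
  "plan": [-1,50,0,-10,-0.7,-2,100,0,-20,-0.7,-3,135,-5,-26,-0.7,-4,154,-10,-26,-0.7,-4,154,-10,-26,-0.7,-4,154,-10,-26,-0.7]
}}

```text
time: 5.45
tool_pos: [0.52, 0.2118, 0.2149]
ee_rot: [[0.925, 0.379, -0.0], [0.379, -0.925, -0.0], [-0.0, 0.0, -1.0]]
contact_force: [0.2, -0.9, -0.4]
width: 0.0229
grip_force: 45.0
```

```bash
python3 st.py
python3 - <<'E'
from h import *
b=shot("top","pics/t2.png");a=shot("side","pics/s2.png")
T=bot.state()['tool_pos'];print(proj(a,[T,T-[0,0,.1],[.5195,.2127,.084]]))
B=cv2.resize(a["image"][120:245,140:280],None,fx=5,fy=4.8,interpolation=cv2.INTER_CUBIC)
cv2.imwrite("pics/c2.png",cv2.convertScaleAbs(B,alpha=1.4))
E
```

```text
t5.45 tcp [520.  211.8 214.9] F [ 0.21 -0.87 -0.4 ] M [-0.019  0.146  0.022] w22.9 g45.0 yaw22.3
[[190.71542361 148.27920027]
 [195.40953488 181.21951162]
 [196.37066381 190.64919625]]
```

View pics/c2.png

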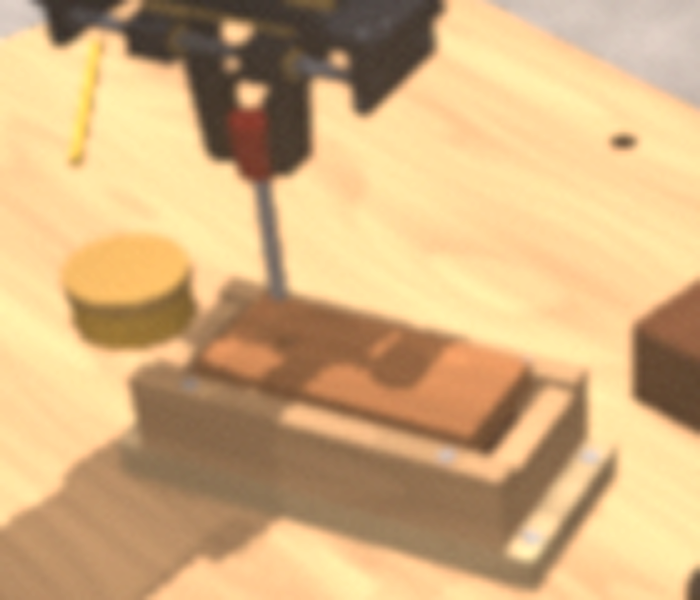

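The side crop shows the pin held upright, with its tip at crop (278,297), i.e. pixel (195.2,181.5). That matches the prediction for TCP −100 mm (195.4,181.2), so the pin is centred under the TCP. Descending to feel for the top hole.

>>> {"api": "move_arm", "payload": {
  "plan": [0,1,-10,0,-0.7,0,1,-20,0,-0.7,0,1,-26,0,-0.7,0,1,-29,0,-0.7,0,1,-30,0,-0.7,0,1,-31,0,-0.7,0,1,-32,0,-0.7,0,1,-32,0,-0.7]
}}

```text
time: 6.55
tool_pos: [0.5199, 0.2138, 0.1831]
ee_rot: [[0.925, 0.379, 0.0], [0.379, -0.925, -0.0], [0.0, 0.0, -1.0]]
contact_force: [0.9, 0.2, -0.5]
width: 0.0229
grip_force: 45.0
```

```bash
python3 st.py
```

```text
t6.55 tcp [519.9 213.8 183.1] F [ 0.91  0.19 -0.5 ] M [-0.129  0.09   0.013] w22.9 g45.0 yaw22.3
```

>>> {"api": "move_arm", "payload": {
  "plan": [0,0,-1,0,-0.7,0,0,-2,0,-0.7,0,0,-3,0,-0.7,0,0,-3,0,-0.7]
}}

```text
time: 7.05
tool_pos: [0.5197, 0.2138, 0.1797]
ee_rot: [[0.925, 0.379, -0.0], [0.379, -0.925, -0.0], [-0.0, 0.0, -1.0]]
contact_force: [0.8, -1.6, -1.1]
width: 0.0226
grip_force: 45.0
```

```bash
python3 st.py
```

```text
t7.05 tcp [519.7 213.8 179.7] F [ 0.81 -1.56 -1.05] M [-0.314 -0.181  0.029] w22.6 g45.0 yaw22.3
```

>>> {"api": "move_arm", "payload": {
  "plan": [0.4,-0.9,0,0,-0.7,0.4,-0.9,-3,0,-0.7,0.4,-0.9,-6,0,-0.7,0.4,-0.9,-9,0,-0.7,0.4,-0.9,-12,0,-0.7,0.4,-0.9,-14,0,-0.7,0.4,-0.9,-14,0,-0.7]
}}

```text
time: 7.92
tool_pos: [0.5201, 0.213, 0.1658]
ee_rot: [[0.925, 0.379, -0.0], [0.379, -0.925, -0.0], [-0.0, -0.0, -1.0]]
contact_force: [0.4, 0.2, -1.4]
width: 0.0227
grip_force: 45.0
```

```bash
cat >> st.py <<'E'
th=np.radians(22.1);X=np.array([np.cos(th),np.sin(th)]);Y=np.array([-X[1],X[0]])
F=s['contact_force'][:2];O=np.array([.5202,.2131]);d=(T[:2]-O)*1e3
print('cradle Fx %.2f Fy %.2f  dx %.2f dy %.2f tip %.1f'%(F@X,F@Y,d@X,d@Y,T[2]*1e3-100.2))
E
python3 st.py
```

```text
t7.92 tcp [520.1 213.  165.8] F [ 0.39  0.19 -1.39] M [-0.031 -0.067  0.036] w22.7 g45.0 yaw22.3
cradle Fx 0.43 Fy 0.03  dx -0.16 dy -0.07 tip 65.6
```

>>> {"api": "move_arm", "payload": {
  "plan": [0,0,-1,0,-0.7,0,0,-2,0,-0.7,0,0,-2.5,0,-0.7,0,0,-2.5,0,-0.7]
}}

```text
time: 8.43
tool_pos: [0.5205, 0.2131, 0.1641]
ee_rot: [[0.925, 0.379, 0.001], [0.379, -0.925, 0.0], [0.001, 0.0, -1.0]]
contact_force: [0.3, 0.1, 5.5]
width: 0.0231
grip_force: 45.0
```

```bash
python3 st.py
```

```text
t8.43 tcp [520.5 213.1 164.1] F [0.27 0.05 5.54] M [ 0.024  0.17  -0.02 ] w23.1 g45.0 yaw22.3
cradle Fx 0.27 Fy -0.05  dx 0.23 dy -0.15 tip 63.9
```

>>> {"api": "move_arm", "payload": {
  "plan": [0,0,0.5,0,-0.7,-0.4,0.9,0.5,0,-0.7,-0.8,1.9,0.5,0,-0.7,-1.1,2.8,0.5,0,-0.7,-1.5,3.7,0.5,0,-0.7,-1.7,4.2,0.4,0,-0.7,-1.9,4.6,0.4,0,-0.7,-1.9,4.6,0.4,0,-0.7]
}}

```text
time: 9.43
tool_pos: [0.5184, 0.2176, 0.1641]
ee_rot: [[0.925, 0.379, 0.001], [0.379, -0.925, 0.0], [0.001, 0.0, -1.0]]
contact_force: [1.3, -3.1, 5.4]
width: 0.0228
grip_force: 45.1
```

```bash
python3 st.py
```

```text
t9.43 tcp [518.4 217.6 164.1] F [ 1.3  -3.12  5.39] M [-0.621 -0.149  0.007] w22.8 g45.1 yaw22.3
cradle Fx 0.03 Fy -3.38  dx 0.01 dy 4.87 tip 63.9
```

>>> {"api": "move_arm", "payload": {
  "plan": [0,0,0.6,0,-0.7,0,0,0.6,0,-0.7,-0.2,0.5,0.6,0,-0.7,-0.4,0.9,0.6,0,-0.7,-0.4,0.9,0.6,0,-0.7]
}}

```text
time: 10.05
tool_pos: [0.5177, 0.2186, 0.1642]
ee_rot: [[0.925, 0.379, -0.001], [0.379, -0.925, 0.0], [-0.0, -0.0, -1.0]]
contact_force: [1.2, -1.2, -0.1]
width: 0.023
grip_force: 45.0
```

```bash
python3 st.py
```

```text
t10.05 tcp [517.7 218.6 164.2] F [ 1.19 -1.24 -0.13] M [-0.429 -0.201 -0.022] w23.0 g45.0 yaw22.3
cradle Fx 0.63 Fy -1.59  dx -0.27 dy 6.01 tip 64.0
```

>>> {"api": "move_arm", "payload": {
  "plan": [0,0,-0.5,0,-0.7,0,0,-1,0,-0.7,0,0,-1,0,-0.7]
}}

```text
time: 10.42
tool_pos: [0.518, 0.2186, 0.164]
ee_rot: [[0.925, 0.379, 0.001], [0.379, -0.925, 0.0], [0.001, -0.0, -1.0]]
contact_force: [0.8, -1.1, 5.6]
width: 0.0231
grip_force: 45.0
```

```bash
python3 st.py
```

```text
t10.43 tcp [518.  218.6 164. ] F [ 0.82 -1.14  5.59] M [-0.267 -0.056  0.013] w23.1 g45.0 yaw22.3
cradle Fx 0.33 Fy -1.36  dx 0.08 dy 5.93 tip 63.8
```

>>> {"api": "move_arm", "payload": {
  "plan": [0,0,0.6,0,-0.7,-0.2,0.5,0.6,0,-0.7,-0.4,0.9,0.6,0,-0.7,-0.6,1.4,0.6,0,-0.7,-0.8,1.9,0.6,0,-0.7,-0.8,1.9,0.6,0,-0.7,-0.8,1.9,0.1,0,-0.7,-0.8,1.9,-0.2,0,-0.7,-0.8,1.9,-0.2,0,-0.7]
}}

```text
time: 11.55
tool_pos: [0.5173, 0.2205, 0.1639]
ee_rot: [[0.925, 0.379, 0.001], [0.379, -0.925, 0.0], [0.001, 0.0, -1.0]]
contact_force: [1.6, -2.5, 6.5]
width: 0.023
grip_force: 45.1
```

```bash
python3 st.py
python3 - <<'E'
from h import *
b=shot("top","pics/t3.png")
A=cv2.resize(b["image"][190:290,130:260],None,fx=6,fy=6,interpolation=cv2.INTER_CUBIC)
cv2.imwrite("pics/c3.png",cv2.convertScaleAbs(A,alpha=1.5))
E
```

```text
t11.55 tcp [517.3 220.5 163.9] F [ 1.63 -2.49  6.45] M [-0.582 -0.163  0.009] w23.0 g45.1 yaw22.3
cradle Fx 0.57 Fy -2.92  dx 0.14 dy 7.95 tip 63.7
```

View pics/c3.png

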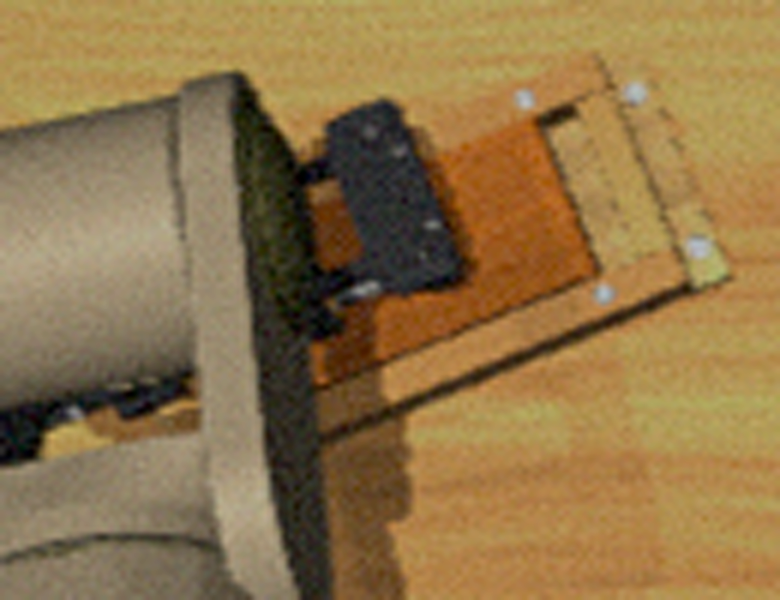

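The top view shows the top blank's right end has moved left from pixel (231.3,234.7) to about (229.5,235), following the pin. Working out where the base hole lies bounds the search for the purple hole.

Run:
```python
from h import *
b=dict(np.load("pics/t0.png.npz"))
P=lambda c:((c[0]+.5)/6-.5+140,(c[1]+.5)/6-.5+190)
th=np.radians(22.1);X=np.array([np.cos(th),np.sin(th)]);Y=np.array([-X[1],X[0]])
O=np.array([.5202,.2131])
f=lambda c,z:np.round(((ray(b,P(c),z)[:2]-O)@X*1e3,(ray(b,P(c),z)[:2]-O)@Y*1e3),1)
print('base corners',[f(c,.024) for c in((130,495),(668,278),(50,275),(590,75))])
print('top blank ends',[f(c,.084) for c in((187,415),(130,265),(548,268),(495,110))])
print('purple left end',[f(c,.064) for c in((160,425),(106,270),(168,420),(115,265))])
print('screws side cleat z74',[f(c,.074) for c in((464,100),(127,237),(543,293),(204,435))])
print('screws end z.068/.024',[(f(c,.068),f(c,.024)) for c in((575,92),(638,247),(62,302),(122,461))])
# pixel rows in first crop across left end, along cradle y through hole centreline
im=b["image"]
for off in(-15,0,15):
  for z in (.064,):
    q=[np.append(O+X*off*1e-3+Y*y*1e-3,z) for y in range(20,70,2)]
    uv=proj(b,q).astype(np.float32);v=cv2.remap(im,uv[None,:,0],uv[None,:,1],cv2.INTER_LINEAR)[0]
    print(off,[(y,*map(int,w)) for y,w in zip(range(20,70,2),v)])
```

```text
base corners [array([-51.2,  81. ]), array([ -53.9, -165.4]), array([49.5, 78.9]), array([  40.3, -167.6])]
top blank ends [array([-35. ,  35.6]), array([31.1, 34.9]), array([ -36.2, -122.8]), array([  32.7, -127.1])]
purple left end [array([-32.5,  51. ]), array([36. , 48.5]), array([-31.9,  47.2]), array([36.5, 44.3])]
screws side cleat z74 [array([  43.1, -116.3]), array([43.9, 33.7]), array([ -43.9, -116.4]), array([-44.3,  33.9])]
screws end z.068/.024 [(array([  29.3, -159.9]), array([  35.9, -158.8])), (array([ -40.9, -159.6]), array([ -36.7, -158.5])), (array([30. , 69.4]), array([36.7, 78.3])), (array([-40.7,  70. ]), array([-36.5,  78.9]))]
-15 [(20, 24, 59, 108), (22, 23, 59, 107), (24, 23, 61, 106), (26, 20, 66, 109), (28, 26, 62, 107), (30, 25, 61, 106), (32, 21, 60, 104), (34, 22, 60, 108), (36, 23, 61, 107), (38, 30, 53, 96), (40, 40, 39, 73), (42, 39, 24, 55), (44, 28, 21, 40), (46, 12, 19, 32), (48, 3, 23, 32), (50, 6, 29, 40), (52, 36, 68, 84), (54, 50, 88, 107), (56, 54, 96, 114), (58, 52, 95, 117), (60, 58, 97, 117), (62, 57, 94, 116), (64, 56, 94, 116), (66, 56, 
[... 270 characters left out ...]
48), (46, 26, 26, 39), (48, 19, 23, 34), (50, 20, 28, 41), (52, 33, 60, 77), (54, 50, 87, 108), (56, 55, 95, 117), (58, 51, 90, 112), (60, 50, 90, 114), (62, 51, 91, 113), (64, 50, 89, 112), (66, 46, 89, 112), (68, 51, 91, 109)]
15 [(20, 31, 71, 118), (22, 15, 63, 114), (24, 17, 64, 114), (26, 17, 64, 114), (28, 21, 63, 114), (30, 25, 66, 117), (32, 25, 68, 116), (34, 25, 70, 118), (36, 26, 70, 118), (38, 25, 56, 101), (40, 28, 38, 77), (42, 36, 26, 57), (44, 30, 21, 47), (46, 13, 18, 36), (48, 11, 23, 32), (50, 12, 30, 40), (52, 27, 50, 69), (54, 41, 79, 102), (56, 50, 89, 114), (58, 49, 87, 114), (60, 47, 87, 112), (62, 51, 88, 114), (64, 47, 85, 112), (66, 47, 86, 110), (68, 58, 97, 113)]
```

Base hole estimated at dy ≈ +2.5 (±2); the purple blank's end suggests its hole is near dy +9 to +11. Continuing along +y.

>>> {"api": "move_arm", "payload": {
  "plan": [0,0,0.4,0,-0.7,-0.2,0.5,0.4,0,-0.7,-0.4,0.9,0.4,0,-0.7,-0.6,1.4,0.4,0,-0.7,-0.6,1.4,0.4,0,-0.7,-0.6,1.4,0,0,-0.7,-0.6,1.4,0,0,-0.7]
}}

```text
time: 12.48
tool_pos: [0.5168, 0.2217, 0.1639]
ee_rot: [[0.925, 0.379, 0.001], [0.379, -0.925, 0.0], [0.001, 0.001, -1.0]]
contact_force: [1.6, -3.1, 7.0]
width: 0.0228
grip_force: 45.1
```

```bash
python3 st.py
```

```text
t12.47 tcp [516.8 221.7 163.9] F [ 1.62 -3.06  7.01] M [-0.828 -0.302  0.041] w22.8 g45.1 yaw22.3
cradle Fx 0.35 Fy -3.44  dx 0.12 dy 9.25 tip 63.7
```

>>> {"api": "move_arm", "payload": {
  "plan": [0,0,0.6,0,-0.7,-0.2,0.5,0.6,0,-0.7,-0.4,0.9,0.6,0,-0.7,-0.6,1.4,0.6,0,-0.7,-0.6,1.4,0.6,0,-0.7,-0.6,1.4,0,0,-0.7,-0.6,1.4,0,0,-0.7]
}}

```text
time: 13.35
tool_pos: [0.516, 0.2233, 0.1635]
ee_rot: [[0.925, 0.379, 0.001], [0.379, -0.925, 0.0], [0.001, -0.0, -1.0]]
contact_force: [1.8, -2.6, 6.0]
width: 0.023
grip_force: 45.1
```

```bash
python3 st.py
```

```text
t13.35 tcp [516.  223.3 163.5] F [ 1.84 -2.62  6.04] M [-0.732 -0.316 -0.036] w23.0 g45.1 yaw22.3
cradle Fx 0.71 Fy -3.12  dx -0.10 dy 11.03 tip 63.3
```

>>> {"api": "move_arm", "payload": {
  "plan": [0,0,0.4,0,-0.7,-0.2,0.5,0.4,0,-0.7,-0.4,0.9,0.4,0,-0.7,-0.5,1.2,0.2,0,-0.7,-0.5,1.2,-0.2,0,-0.7,-0.5,1.2,-0.5,0,-0.7,-0.5,1.2,-0.5,0,-0.7]
}}

```text
time: 14.22
tool_pos: [0.5151, 0.2245, 0.1624]
ee_rot: [[0.925, 0.379, -0.001], [0.379, -0.925, 0.0], [-0.001, -0.0, -1.0]]
contact_force: [1.5, 0.3, 0.1]
width: 0.0226
grip_force: 45.0
```

```bash
python3 st.py
python3 - <<'E'
from h import *
a=shot("side","pics/s4.png");b=shot("top","pics/t4.png")
A=cv2.resize(a["image"][140:240,150:270],None,fx=4,fy=4,interpolation=cv2.INTER_CUBIC)
B=cv2.resize(b["image"][195:275,190:260],None,fx=4,fy=5,interpolation=cv2.INTER_CUBIC)
cv2.imwrite("pics/c4.png",cv2.convertScaleAbs(np.hstack([A,B]),alpha=1.4))
E
```

```text
t14.22 tcp [515.1 224.5 162.4] F [1.49 0.31 0.09] M [ 0.03  -0.08  -0.033] w22.6 g45.0 yaw22.3
cradle Fx 1.50 Fy -0.27  dx -0.45 dy 12.45 tip 62.2
```

View pics/c4.png

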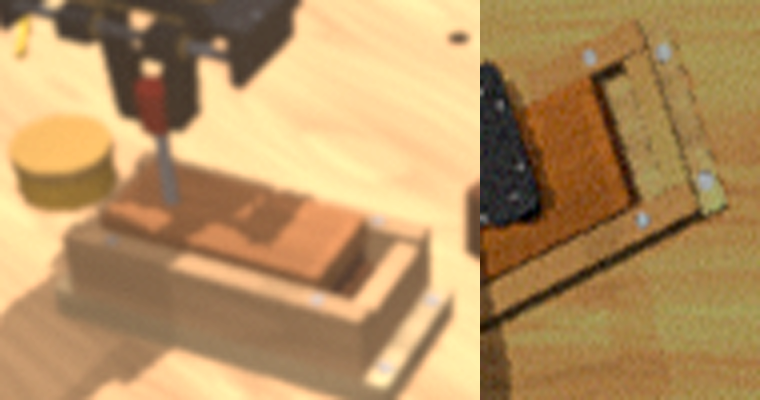

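The side view shows the pin standing in the top blank, which has been carried left; Fz fell to zero and the tip is below 64, so it has entered the purple hole. Continuing down.

>>> {"api": "move_arm", "payload": {
  "plan": [0.2,0.1,-1,0,-0.7,0.3,0.1,-2,0,-0.7,0.3,0.1,-3,0,-0.7,0.3,0.1,-3,0,-0.7]
}}

```text
time: 14.82
tool_pos: [0.5155, 0.2245, 0.1596]
ee_rot: [[0.925, 0.379, -0.0], [0.379, -0.925, 0.0], [-0.0, -0.0, -1.0]]
contact_force: [1.0, 0.6, -0.8]
width: 0.0227
grip_force: 45.0
```

```bash
python3 st.py
```

```text
t14.82 tcp [515.5 224.5 159.6] F [ 0.97  0.65 -0.76] M [ 0.245  0.094 -0.027] w22.7 g45.0 yaw22.3
cradle Fx 1.14 Fy 0.24  dx -0.04 dy 12.30 tip 59.4
```

>>> {"api": "move_arm", "payload": {
  "plan": [0,0,-3,0,-0.7,0,0,-6,0,-0.7,0,0,-9,0,-0.7,0,0,-12,0,-0.7,0,0,-14,0,-0.7,0,0,-15,0,-0.7,0,0,-16,0,-0.7,0,0,-16,0,-0.7]
}}

```text
time: 15.82
tool_pos: [0.5158, 0.2245, 0.1441]
ee_rot: [[0.925, 0.379, 0.001], [0.379, -0.925, 0.0], [0.001, 0.0, -1.0]]
contact_force: [0.3, 1.4, 3.7]
width: 0.0228
grip_force: 45.0
```

```bash
python3 st.py
```

```text
t15.82 tcp [515.8 224.5 144.1] F [0.27 1.41 3.68] M [0.315 0.153 0.013] w22.8 g45.0 yaw22.3
cradle Fx 0.78 Fy 1.20  dx 0.23 dy 12.21 tip 43.9
```

>>> {"api": "move_arm", "payload": {
  "plan": [0.2,-0.5,0.1,0,-0.7,0.4,-0.9,0.1,0,-0.7,0.6,-1.4,0.1,0,-0.7,0.8,-1.9,0.1,0,-0.7,0.9,-2.3,0.1,0,-0.7,1.1,-2.8,0.1,0,-0.7,1.1,-2.8,0,0,-0.7]
}}

```text
time: 16.7
tool_pos: [0.5168, 0.2219, 0.144]
ee_rot: [[0.925, 0.379, 0.0], [0.379, -0.925, 0.001], [0.001, -0.001, -1.0]]
contact_force: [-1.3, 4.2, 5.7]
width: 0.0232
grip_force: 45.1
```

```bash
python3 st.py
```

```text
t16.70 tcp [516.8 221.9 144. ] F [-1.3   4.18  5.72] M [ 0.977  0.357 -0.019] w23.2 g45.1 yaw22.3
cradle Fx 0.37 Fy 4.36  dx 0.18 dy 9.43 tip 43.8
```

>>> {"api": "move_arm", "payload": {
  "plan": [0,0,0.4,0,-0.7,0.4,-0.9,0.4,0,-0.7,0.6,-1.4,0.4,0,-0.7,0.8,-1.9,0.4,0,-0.7,0.9,-2.3,0.4,0,-0.7,1.1,-2.8,0.4,0,-0.7,1.1,-2.8,0,0,-0.7]
}}

```text
time: 17.58
tool_pos: [0.518, 0.2188, 0.144]
ee_rot: [[0.925, 0.379, 0.001], [0.379, -0.925, 0.0], [0.0, 0.0, -1.0]]
contact_force: [-0.7, 4.9, 7.2]
width: 0.0228
grip_force: 45.1
```

```bash
python3 st.py
```

```text
t17.57 tcp [518.  218.8 144. ] F [-0.71  4.94  7.24] M [ 1.011  0.332 -0.04 ] w22.8 g45.1 yaw22.3
cradle Fx 1.20 Fy 4.84  dx 0.14 dy 6.14 tip 43.8
```

>>> {"api": "move_arm", "payload": {
  "plan": [0,0,0.6,0,-0.7,0.4,-0.9,0.6,0,-0.7,0.6,-1.4,0.6,0,-0.7,0.8,-1.9,0.6,0,-0.7,0.9,-2.3,0.6,0,-0.7,1.1,-2.8,0.6,0,-0.7,1.1,-2.8,0.3,0,-0.7]
}}

```text
time: 18.45
tool_pos: [0.519, 0.216, 0.1441]
ee_rot: [[0.925, 0.379, 0.0], [0.379, -0.925, -0.0], [0.0, 0.0, -1.0]]
contact_force: [-0.1, 2.3, 0.6]
width: 0.0227
grip_force: 45.0
```

```bash
python3 st.py
```

```text
t18.45 tcp [519.  216.  144.1] F [-0.06  2.34  0.6 ] M [0.654 0.188 0.025] w22.7 g45.0 yaw22.3
cradle Fx 0.83 Fy 2.19  dx -0.01 dy 3.10 tip 43.9
```

Probing whether this is the hole.

>>> {"api": "move_arm", "payload": {
  "plan": [0,0,-0.5,0,-0.7,0,0,-0.8,0,-0.7,0,0,-0.8,0,-0.7]
}}

```text
time: 18.82
tool_pos: [0.519, 0.216, 0.1433]
ee_rot: [[0.925, 0.379, 0.0], [0.379, -0.925, -0.0], [0.0, 0.0, -1.0]]
contact_force: [0.6, 3.1, 0.6]
width: 0.023
grip_force: 45.0
```

```bash
python3 st.py
```

```text
t18.82 tcp [519.  216.  143.3] F [0.6  3.07 0.65] M [ 0.549  0.128 -0.016] w23.0 g45.0 yaw22.3
cradle Fx 1.71 Fy 2.62  dx -0.01 dy 3.15 tip 43.1
```

>>> {"api": "move_arm", "payload": {
  "plan": [0,0,-0.7,0,-0.7,0,0,-1.4,0,-0.7,0,0,-2,0,-0.7,0,0,-2,0,-0.7]
}}

```text
time: 19.32
tool_pos: [0.5191, 0.216, 0.1414]
ee_rot: [[0.925, 0.379, 0.001], [0.379, -0.925, -0.0], [0.0, 0.0, -1.0]]
contact_force: [1.0, 2.1, 3.3]
width: 0.0229
grip_force: 45.0
```

```bash
python3 st.py
```

```text
t19.32 tcp [519.1 216.  141.4] F [0.97 2.13 3.31] M [0.315 0.047 0.017] w22.9 g45.0 yaw22.3
cradle Fx 1.70 Fy 1.61  dx 0.08 dy 3.06 tip 41.2
```

>>> {"api": "move_arm", "payload": {
  "plan": [0.2,-0.3,0,0,-0.7,0.5,-0.7,0,0,-0.7,0.5,-0.7,-1,0,-0.7,0.5,-0.7,-2,0,-0.7,0.5,-0.7,-2,0,-0.7]
}}

```text
time: 19.95
tool_pos: [0.5193, 0.2153, 0.1389]
ee_rot: [[0.925, 0.379, -0.001], [0.379, -0.925, -0.0], [-0.001, -0.0, -1.0]]
contact_force: [0.0, 2.4, -1.3]
width: 0.023
grip_force: 45.0
```

```bash
python3 st.py
```

```text
t19.95 tcp [519.3 215.3 138.9] F [ 0.    2.41 -1.34] M [ 0.554  0.045 -0.019] w23.0 g45.0 yaw22.3
cradle Fx 0.91 Fy 2.23  dx 0.02 dy 2.41 tip 38.7
```

>>> {"api": "move_arm", "payload": {
  "plan": [0,0,-2,0,-0.7,0,0,-4,0,-0.7,0,0,-6,0,-0.7,0,0,-8,0,-0.7,0,0,-10,0,-0.7,0,0,-12,0,-0.7,0,0,-12,0,-0.7]
}}

```text
time: 20.82
tool_pos: [0.5194, 0.2153, 0.1269]
ee_rot: [[0.925, 0.379, -0.0], [0.379, -0.925, -0.0], [-0.0, -0.0, -1.0]]
contact_force: [1.3, 3.0, -1.5]
width: 0.0233
grip_force: 45.0
```

```bash
python3 st.py
```

```text
t20.82 tcp [519.4 215.3 126.9] F [ 1.26  2.98 -1.5 ] M [ 0.553 -0.071 -0.   ] w23.3 g45.0 yaw22.3
cradle Fx 2.29 Fy 2.28  dx 0.09 dy 2.37 tip 26.7
```

>>> {"api": "move_arm", "payload": {
  "plan": [0.3,0.1,-1,0,-0.7,0.3,0.1,-2,0,-0.7,0.3,0.1,-2.7,0,-0.7,0.3,0.1,-3.3,0,-0.7,0.3,0.1,-3.3,0,-0.7]
}}

```text
time: 21.45
tool_pos: [0.5197, 0.2154, 0.1238]
ee_rot: [[0.925, 0.379, -0.0], [0.379, -0.925, -0.0], [-0.0, -0.0, -1.0]]
contact_force: [0.6, 2.7, -0.2]
width: 0.0228
grip_force: 45.0
```

```bash
python3 st.py
```

```text
t21.45 tcp [519.7 215.4 123.8] F [ 0.58  2.74 -0.24] M [0.503 0.108 0.018] w22.8 g45.0 yaw22.3
cradle Fx 1.57 Fy 2.32  dx 0.42 dy 2.36 tip 23.6
```

>>> {"api": "move_arm", "payload": {
  "plan": [0,0,-0.5,0,-0.7,0,0,-1,0,-0.7,0,0,-1,0,-0.7]
}}

```text
time: 21.82
tool_pos: [0.5197, 0.2155, 0.1229]
ee_rot: [[0.925, 0.379, -0.0], [0.379, -0.925, -0.0], [-0.0, 0.0, -1.0]]
contact_force: [-0.3, 2.7, 0.1]
width: 0.0232
grip_force: 45.0
```

```bash
python3 st.py
```

```text
t21.82 tcp [519.7 215.5 122.9] F [-0.26  2.72  0.1 ] M [ 0.498  0.09  -0.012] w23.2 g45.0 yaw22.3
cradle Fx 0.78 Fy 2.61  dx 0.46 dy 2.36 tip 22.7
```

>>> {"api": "move_arm", "payload": {
  "plan": [0,0,-1,0,-0.7,0,0,-2,0,-0.7,0,0,-3,0,-0.7,0,0,-3,0,-0.7]
}}

```text
time: 22.32
tool_pos: [0.5197, 0.2155, 0.1198]
ee_rot: [[0.925, 0.379, -0.0], [0.379, -0.925, -0.0], [-0.0, -0.0, -1.0]]
contact_force: [-0.0, 2.1, -0.5]
width: 0.023
grip_force: 45.0
```

```bash
python3 st.py
```

```text
t22.32 tcp [519.7 215.5 119.8] F [-0.05  2.08 -0.48] M [0.538 0.053 0.019] w23.0 g45.0 yaw22.3
cradle Fx 0.73 Fy 1.94  dx 0.42 dy 2.38 tip 19.6
```

In the base hole. Going down to just above home.

>>> {"api": "move_arm", "payload": {
  "plan": [0,0,-2,0,-0.7,0,0,-4,0,-0.7,0,0,-6,0,-0.7,0,0,-8,0,-0.7,0,0,-10,0,-0.7,0,0,-12,0,-0.7,0,0,-14,0,-0.7,0,0,-14,0,-0.7]
}}

```text
time: 23.32
tool_pos: [0.5197, 0.2155, 0.1057]
ee_rot: [[0.925, 0.379, -0.0], [0.379, -0.925, 0.0], [-0.0, -0.0, -1.0]]
contact_force: [1.9, 3.8, -1.7]
width: 0.0232
grip_force: 45.0
```

```bash
python3 st.py
```

```text
t23.32 tcp [519.7 215.5 105.7] F [ 1.93  3.75 -1.66] M [ 0.646 -0.085 -0.01 ] w23.2 g45.0 yaw22.3
cradle Fx 3.20 Fy 2.75  dx 0.42 dy 2.38 tip 5.5
```

>>> {"api": "move_arm", "payload": {
  "plan": [0.2,0.4,-0.5,0,-0.7,0.2,0.4,-1,0,-0.7,0.2,0.4,-1.5,0,-0.7,0.2,0.4,-1.9,0,-0.7,0.2,0.4,-1.9,0,-0.7]
}}

```text
time: 23.95
tool_pos: [0.52, 0.2158, 0.1042]
ee_rot: [[0.925, 0.379, 0.0], [0.379, -0.925, -0.0], [-0.0, 0.0, -1.0]]
contact_force: [-1.0, 0.3, 3.7]
width: 0.0229
grip_force: 45.0
```

```bash
python3 st.py
```

```text
t23.95 tcp [520.  215.8 104.2] F [-1.03  0.3   3.71] M [ 0.079  0.233 -0.   ] w22.9 g45.0 yaw22.3
cradle Fx -0.85 Fy 0.66  dx 0.78 dy 2.55 tip 4.0
```

Knob seated: tip at 4.0 mm, with 3.7 N contact. Releasing and retreating straight up.

>>> {"api": "move_arm", "payload": {
  "plan": [0,0,0.2,0,-0.5,0,0,0.2,0,-0.3,0,0,0.2,0,0,0,0,0.2,0,0.2,0,0,0.2,0,0.2,0,0,0.2,0,0.2,0,0,10,0,0.2,0,0,30,0,0.2,0,0,60,0,0.2,0,0,100,0,0.2,0,0,140,0,0.2,0,0,150,0,0.2],
  "newtons": 5
}}

```text
time: 25.45
tool_pos: [0.5206, 0.216, 0.2569]
ee_rot: [[0.925, 0.379, 0.005], [0.379, -0.925, 0.001], [0.005, 0.001, -1.0]]
contact_force: [-0.4, -0.1, -0.4]
width: 0.0533
grip_force: 0.0
```

>>> {"api": "move_arm", "payload": {
  "plan": [0,-60,0,0,0.2,-10,-120,0,0,0.2,-30,-180,0,0,0.2,-50,-230,0,0,0.2,-50,-230,0,0,0.2]
}}

```text
time: 26.08
tool_pos: [0.4689, -0.0165, 0.2535]
ee_rot: [[0.927, 0.375, -0.001], [0.375, -0.927, 0.0], [-0.001, -0.001, -1.0]]
contact_force: [0.9, -0.1, -0.6]
width: 0.0528
grip_force: 0.0
```

```bash
python3 st.py
python3 - <<'E'
from h import *
a=shot("side","pics/s5.png");b=shot("top","pics/t5.png")
print(proj(a,[.520,.2158,.118]),proj(a,[.52,.2158,.084]))
A=cv2.resize(a["image"][140:290,150:330],None,fx=2.7,fy=2.7,interpolation=cv2.INTER_CUBIC)
B=cv2.resize(b["image"][200:280,145:205],None,fx=5,fy=405/80,interpolation=cv2.INTER_CUBIC)
cv2.imwrite("pics/c5.png",cv2.convertScaleAbs(np.hstack([A[:405],B[:405]]),alpha=1.4))
E
```

```text
t26.07 tcp [468.9 -16.5 253.5] F [ 0.92 -0.12 -0.56] M [-0.038  0.139 -0.063] w52.8 g0.0 yaw22.0
cradle Fx 0.80 Fy -0.46  dx -133.95 dy -193.43 tip 153.3
[[194.31088942 179.67941351]] [[195.80705867 190.060405  ]]
```

View pics/c5.png

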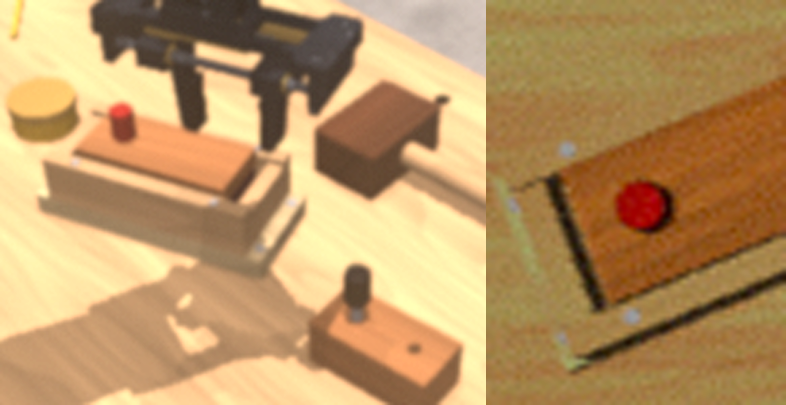

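The red knob sits flat on the top blank: side crop (122,122), top crop (641,206). The short pin is still in its block, the mallet and tin haven't moved, and the gripper is clear. Handing in.

```bash
python3 -c "from plant import bot; print(bot.sign_off())"
```

```text
the job is handed in; nothing more can be done
None
```

The long pin is through all three blanks and into the base hole with its knob seated on the top blank; the arm let go and moved clear, and the job was handed in at about 26 s.

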